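Roll the putty caddy into its parking bay

ROBOT

A 7-joint arm with a two-finger parallel gripper is mounted at the origin on the work surface; the furniture and walls round the work are solid. World frame = base frame: x ahead of the robot, y to its left, z up, the work surface at z = 0. Lengths are in mm, angles in degrees, forces in N, time in s.
With the tool pointing down it reaches from about 425 to 875 mm from the base axis. Payload 8.4 kg.
Tool frame: the origin (TCP) lies at the centre of the arm's flange, where the gripper is bolted on; the fingertips stand 173 mm ahead of it and the grasp point (between the pads) lies 155 mm ahead of it (env.tips_ahead is the z of the fingertips in the tool frame, in mm); z points along the fingers, y is the line along which they close (so a half turn about z gives the same grasp; the last joint's range is limited). The gripper opens to 85 mm and grips with 20 to 120 N. Pads are 22 mm wide; open, the fingers measure 114 mm over their backs; the gripper's body (76 mm by 85 mm) begins 54 mm behind the grasp point. The pads swing forward as they close: fully open they stand 13 mm farther back than shut.
Start: joints at [-71.803, 19.091, 2.286, 83.961, -0.768, 76.965, -3.352], TCP at [263.145, 594.33, 404.708] pointing down, gripper open.
Joint ranges: [-147.57, 147.57], [-21.85, 119.76], [-74.77, 79.35], [14.55, 137.4], [-85.83, 265.84], [4.83, 119.75], [-152.11, 152.11]. Speed limits (degrees/s): [127.2, 127.2, 159.86, 159.86, 180, 180, 180].

INTERFACE

Orientations are given as [roll, pitch, yaw] about the fixed x, y, z axes, in that order (R = Rz(yaw) Ry(pitch) Rx(roll)).
In Python, from rig import env gives the robot as it stands.
- The arm moves only by the tool carry_out, never from a script. Its argument "steps" is one flat list of numbers, 7 for each row, row after row: the shift along the tool's x, y, z as a fraction of full scale, then the turn, a rotation vector about the tool's x, y, z as a fraction of full scale, then the opening, from 0 (shut) to 1 (fully open). A call has 1 to 20 rows; each row is the pose to reach, as a shift and turn from the pose commanded when the call began, along the tool's axes at that moment; what a row does not reach only later rows make up. Full scale, the value 1, is 12 cm for a shift and 90 degrees for a turn. A row lasts 1/8 s, in which the tool goes at most 62.5 mm and 10.7 degrees, less where a joint would pass 70% of its speed; a pose out of reach is approached as far as the arm can. A call with a number of a shift or a turn outside -1 to 1 is refused whole. A call with a gripper value outside its range is refused whole. The fingers move at their own pace and stop on an object; the grip force is fixed at half the most. Time passes only in rows, so rows that repeat a pose let the fingers close. It gives the time, the measured TCP pose, the force, the opening and the grip force at its end, in the units of the state.
- env.state(): the state, without advancing time (a new reading comes with each control period).
- env.camera(name): name is "side" or "top"; returns the picture (480x640x3 uint8, red, green, blue); there is no depth.
- env.calibration(name): a dict with "fx", "fy", "cx", "cy" (pixels), "view" (4x4, takes a point from world to camera coordinates). Camera axes: x right, y up, looking along -z (the intrinsics and any distortion apply to the point x, -y, -z); pixel columns grow to the right and rows downward; lengths in mm; the calibration is good to about 2 mm. A picture is of the moment at which its call begins. calibration takes no time and is no camera call.
- env.finish_job(): hands the job in; it is judged then, once.
The state is a dict: "t": time; "joint_pos": joint angles; "dq": joint speeds; "effort": joint torques, N m; "ee_pos": TCP position; "ee_rot": TCP orientation; "force": force on the tool from outside, world axes, zero at the start; "ft_torque": the same for the moment, N m; "gripper_width": finger opening in mm; "grasp_force": force on a finger pad.
Only numpy, scipy, OpenCV 4.12 (cv2) and the standard library are available. Lean on these libraries where they do the work, as an engineer would, in place of code of your own. Each camera call takes 0.05 s, during which the arm holds its last target. There are 200 camera calls.

TASK

Take the little wheeled caddy by its red push bar and roll it forward on its wheels until its front swivel castors trail straight, then steer it, with the putty tin aboard, square and centred into the yellow-taped bay. Press its nose gently against the sprung black buffer until the buffer clearly gives but never bottoms, hold it there for about a second, and leave it standing in the bay, castors trailing, still touching the buffer. Leave everything else alone.

Things in the scene. Friction and masses are not known exactly. Their poses are not given: they have to be found in the camera images.
- caddy: Small plywood trolley, about 0.6 kg empty; deck 150 x 110 mm, top 44 mm above the table. Origin on the table under the deck's middle; x forward (to the headboard), z up. It starts roughly facing to the robot's right. Two fixed rear wheels 55 mm behind the origin have a slight drag (about 1.6 N in all) that holds it where it is left; two swivel castors in front.
- caddy_handle (a point): Middle of the red push bar at the back of the caddy, 70 mm behind its origin, 136 mm above the table. The bar is 10 mm thick fore and aft, 104 mm long (across the caddy), 22 mm high, on two posts 90 mm apart; can be pinched from above with one finger before and one behind it.
- castor_l_axle (a point): Axle of the left front castor's wheel (26 mm across). Swivel axis at x = +45, y = +46 mm of the caddy, trail 14 mm: the axle lies 31 mm ahead of the caddy's origin when it trails straight, more when not. It starts turned sideways (the wheel then sticks out beside the deck) and swings in behind its swivel after about 60 mm of forward rolling.
- castor_r_axle (a point): The same for the right front castor (y = -46 mm); it starts at any angle.
- putty_tin: Round tin, 69 mm across, 54 mm high, 0.25 to 0.46 kg, standing loose on the caddy's deck between low rails. Origin at the centre of its underside, z up.
- bay: Fixed parking bay: two flat yellow tape lines 75 mm either side of its centre line, then a steel base with a sprung buffer. x is the direction of entry, z up; origin on the table, on the centre line, where the caddy's origin comes if its nose just meets the buffer at its nearest setting. The buffer is set 0 to 35 mm deeper than that; no reading tells how much: feel for it.
- caddy_nose (a point): Middle of the front face of the black rubber nose on the headboard, 83 mm ahead of the caddy's origin and 85 mm above the table; 96 mm wide, 16 mm high.
- bay_base (a point): Centre of the bay's steel base, on the table, 158 mm beyond the bay's origin. It carries a grey block and, on two rods, the black buffer plate, 90 mm wide, 70 to 100 mm above the table. The buffer gives 1 mm per 1.5 N, well damped (1 N more per 10 mm/s), and bottoms at 13 mm. Press with 5 to 12 N; over 17 N is too hard. On release it pushes the caddy back a few mm, still touching.
- flux_bottle: Bystander: white bottle with a dark green cap, 47 mm across, 94 mm high; origin at the centre of its underside.
- beech_block: Bystander: small beech block, 24 x 36 x 17 mm; origin at the centre of its underside.
- marker: Bystander: black marker with red cap lying flat, 132 mm long, 13 mm thick; origin at its middle.
Mind the look-alikes: they are no part of the job. Of the things shaped like the caddy, the plywood one is meant. What is shaped like the putty_tin but turquoise is not meant.

How it is judged (in metres and radians):
On the way, in this order (a step that is already met when the one before it is completed fails the run):
1. the caddy has been rolled at least 40 mm and both front castors trail straight (within about 20 degrees) (x of each of castor_l_axle, castor_r_axle in the frame of caddy below 0.032 m and distance of caddy from where it was at the start of the episode above 0.04 m), for 0.1 s.
2. in the bay, within 12 mm of its centre line and 0.12 rad of square, the nose is pressed on the buffer with more than 4 N for 0.4 s (y of caddy in the frame of bay between -0.012 and 0.012 m and angle between the x axis of caddy and the x axis of bay, either way round below 0.12 rad and contact force between caddy and bay above 4 N), for 0.4 s.
At the end, for the whole second after the job is handed in: The caddy stands released and at rest in the bay, within 12 mm of the centre line and 0.12 rad of square, its nose still touching the buffer (more than 0.2 N), both castors trailing within about 20 degrees, on its wheels, the putty tin upright on its deck (y of caddy in the frame of bay between -0.012 and 0.012 m and angle between the x axis of caddy and the x axis of bay, either way round below 0.12 rad and x of each of castor_l_axle, castor_r_axle in the frame of caddy below 0.032 m and contact force between caddy and bay above 0.2 N and linear speed of caddy below 0.01 m/s and angle between caddy's own z axis and vertical below 0.05 rad and z of putty_tin in the frame of caddy between 0.038 and 0.05 m and angle between putty_tin's own z axis and vertical below 0.1 rad).
It fails at once if the caddy is rammed or pressed on the bay's buffer with more than 17 N (contact force between caddy and bay above 17 N).
It fails at once if the caddy is lifted off its wheels or tipped (raised over 8 mm or tilted over 0.12 rad) (height (world z) of caddy above 0.008 m or angle between caddy's own z axis and vertical above 0.12 rad).
It fails at once if the putty tin tips or leaves the deck (angle between putty_tin's own z axis and vertical above 0.25 rad or z of putty_tin in the frame of caddy above 0.065 m).
It fails at once if a bystander is moved more than 15 mm (distance of any of flux_bottle, beech_block, marker from where it was at the start of the episode above 0.015 m).
It also fails if it takes over 64 s, if anything falls off the work surface, if the arm or the gripper's body presses on something with over 40 N, if the wrist force passes 120 N, or if a joint passes its speed limit or range.

## Working session

There is one attempt and no reset: what is moved stays moved. The work goes in short steps, Python scripts to look and compute and a tool call to move; the robot and the scene stay as the last step left them, time stands still between calls to the robot, and variables do not carry over. Pictures are saved under pics/ and viewed, at most 10 in all, crops included, and the job is handed in when it is done.

Besides the shell and the picture viewer there is one more tool, called after "Request:" as name(argument=value, ...) on one line, values as JSON. carry_out: Moves the arm, as the interface text tells. Its arguments: {"type":"object","properties":{"steps":{"type":"array"}},"required":["steps"]}

```bash
mkdir -p pics; ls; python3 - <<'E'
from rig import env
import cv2,json
for n in("top","side"):
    cv2.imwrite(f"pics/{n}0.png",env.camera(n)[:,:,::-1])
    c=env.calibration(n); print(n,c)
print(env.state(), env.tips_ahead)
E
```

```text
pics
top {'fx': 443.8083676617628, 'fy': 443.8083676617628, 'cx': 316.24265705040006, 'cy': 242.8202612238767, 'view': array([[ 2.90680483e-02, -9.99536674e-01, -9.02700069e-03,
         8.21334157e+01],
       [ 9.96156766e-01,  2.82209141e-02,  8.29172905e-02,
        -6.03134207e+02],
       [-8.26241225e-02, -1.14025516e-02,  9.96515547e-01,
        -1.34401528e+03],
       [ 0.00000000e+00,  0.00000000e+00,  0.00000000e+00,
         1.00000000e+00]])}
side {'fx': 578.996313544889, 'fy': 578.996313544889, 'cx': 322.4818982128101, 'cy': 242.47464750964556, 'view': array([[ 9.37012606e-01, -3.49210981e-01, -7.68556195e-03,
        -5.48827154e+02],
       [ 2.10002449e-01,  5.45629291e-01,  8.11287648e-01,
        -2.75281155e+02],
       [-2.79117088e-01, -7.61800740e-01,  5.84596685e-01,
        -1.09962094e+03],
       [ 0.00000000e+00,  0.00000000e+00,  0.00000000e+00,
         1.00000000e+00]])}
{'t': 0.1, 'joint_pos': array([-71.80442024,  19.12822964,   2.28368882,  84.00567145,
        -0.76641333,  76.96662849,  -3.35326084]), 'dq': array([ 0.10387915, -0.05006466,  0.01750433, -0.15945698,  0.00156842,
        0.03032291, -0.01489611]), 'effort': array([ 4.50912252e-03, -6.60016823e+01,  1.37077812e+00, -4.06468892e+01,
        1.70947885e-02,  9.05463559e-03, -5.92376682e-05]), 'ee_pos': array([263.06631209, 594.2124273 , 403.90669288]), 'ee_rot': array([-1.79914946e+02,  6.72628207e-03,  1.56119478e+02]), 'force': array([-0.2460189 , -0.27802617, -0.03195242]), 'ft_torque': array([ 0.0134941 ,  0.01641859, -0.02673787]), 'grasp_force': 0.0, 'gripper_width': 85.76075082725379} 173.4
```

View pics/top0.png

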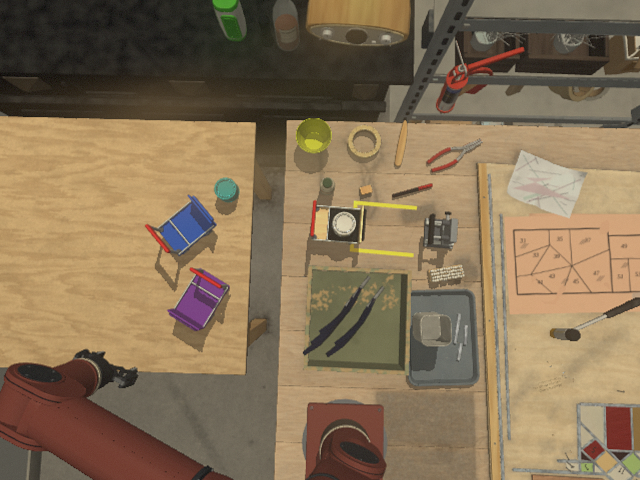

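View pics/side0.png

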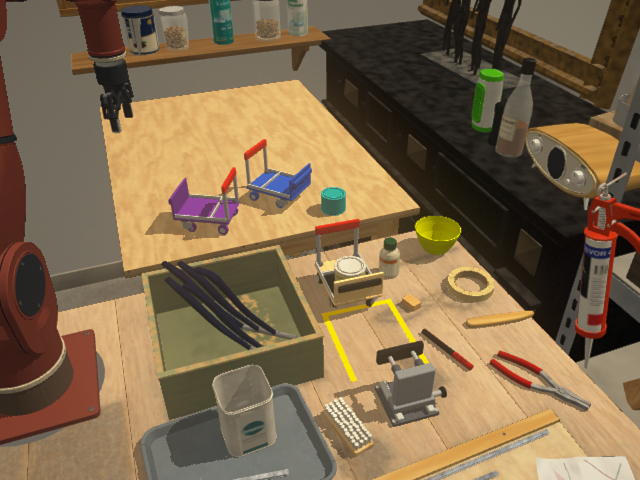

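Look-alikes for the caddy are plywood at top (338,224), blue (184,226) and purple (200,300). For the tin they are the white one on the deck (343,224) and the turquoise one (227,189). I choose the plywood caddy and the white tin, and check them in a close crop.

```bash
cat > h.py <<'E'
import numpy as np,cv2
from rig import env
def ray(n,u,v,z):
    c=env.calibration(n);R=c["view"][:3,:3];t=c["view"][:3,3]
    d=R.T@np.array([(u-c["cx"])/c["fx"],-(v-c["cy"])/c["fy"],-1.]);o=-R.T@t
    return (o+d*(z-o[2])/d[2])[:2]
def proj(n,p):
    c=env.calibration(n);q=c["view"]@np.append(p,1.)
    return c["cx"]+c["fx"]*q[0]/-q[2],c["cy"]-c["fy"]*q[1]/-q[2]
def crop(n,box,k,name):
    u0,v0,u1,v1=box;im=env.camera(n)[v0:v1,u0:u1,::-1]
    cv2.imwrite(f"pics/{name}.png",cv2.resize(im,None,fx=k,fy=k,interpolation=cv2.INTER_CUBIC))
E
python3 -c "
from h import *
crop('top',(300,170,470,280),4.5,'t1')
crop('side',(290,210,490,430),2.7,'s1')"
```

```text
(no output)
```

View pics/t1.png

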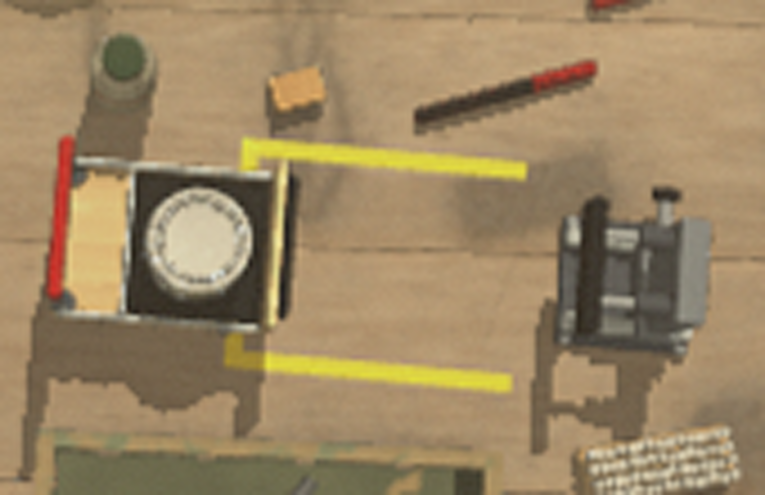

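View pics/s1.png

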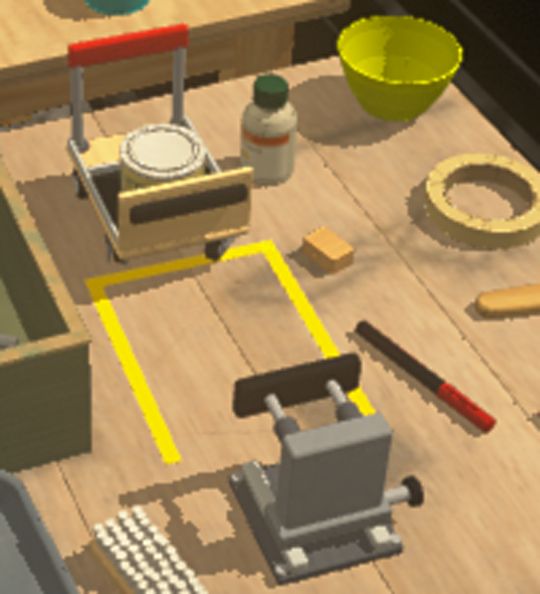

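The crops confirm the plywood caddy with the white tin. The bar runs (315,201)-(312,236). The bay tapes run (355,203)-(417,208) and (352,249)-(414,255), with the buffer plate near (432,230).

```bash
python3 - <<'E'
from h import *
f=lambda x,y,z:ray('top',300+x/4.5,170+y/4.5,z)
g=lambda x,y,z:ray('side',290+x/2.7,210+y/2.7,z)
def P(k,*a): print(k,*[np.round(i,1) for i in a])
bl,br=f(68,140,147),f(55,297,147);m=(bl+br)/2
P('bar',bl,br,m,np.hypot(*(bl-br)),np.degrees(np.arctan2(*(bl-br)[::-1]))-90)
bl,br=g(188,28,147),g(70,46,147)
P('bar side',bl,br,(bl+br)/2,np.hypot(*(bl-br)),np.degrees(np.arctan2(*(bl-br)[::-1]))-90)
nl,nr=f(297,178,93),f(289,318,93);P('nose',nl,nr,(nl+nr)/2,np.degrees(np.arctan2(*(nl-nr)[::-1]))-90)
a,b,c,d=f(250,150,0),f(526,171,0),f(234,354,0),f(512,384,0)
P('tape',a,b,c,d);
for p,q in((a,b),(c,d)):P('ang',np.degrees(np.arctan2(*(q-p)[::-1])))
a2,b2,c2,d2=g(267,246,0),g(370,408,0),g(93,289,0),g(173,460,0)
P('tape side',a2,b2,c2,d2);
for p,q in((a2,b2),(c2,d2)):P('ang',np.degrees(np.arctan2(*(q-p)[::-1])))
p,q=f(585,200,100),f(578,334,100);P('buf front top',p,q,(p+q)/2,np.degrees(np.arctan2(*(p-q)[::-1]))-90)
p,q=g(358,355,100),g(235,381,100);P('buf side',p,q,(p+q)/2,np.degrees(np.arctan2(*(p-q)[::-1]))-90)
p,q=f(555,348,8),f(560,215,8);P('base back edge',p,q)
P('base far',f(690,355,4),f(710,222,60))
P('tin',f(200,238,98))
P('bottle',f(124,60,94),'block',f(297,88,17),'marker',f(505,93,13))
P('block corners side',g(230,470,5),g(282,582,5),g(402,548,5))
E
```

```text
bar [708.9 104.7] [609.4 109.9] [659.1 107.3] 99.6 -93.0
bar side [713.2 101.7] [613.3 112. ] [663.2 106.9] 100.4 -95.8
nose [697.4 -45.1] [605.2 -41.8] [651.3 -43.5] -92.1
tape [731.5 -21. ] [ 721.9 -214.7] [587.4 -13. ] [ 572.  -206.6]
ang -92.8
ang -94.6
tape side [736.8 -18.7] [ 729.6 -206.6] [584.4 -15.6] [ 575.5 -200.4]
ang -92.2
ang -92.8
buf front top [ 687.  -231.7] [ 599.5 -227.9] [ 643.3 -229.8] -92.5
buf side [ 691.2 -239.7] [ 604.  -231.9] [ 647.6 -235.8] -95.1
base back edge [ 597.3 -234.3] [ 690.3 -237. ]
base far [ 595.4 -328.7] [ 680.7 -325.1]
tin [655.4  17.7]Traceback (most recent call last):
  File "<stdin>", line 21, in <module>
  File "<stdin>", line 4, in P
    return _wrapfunc(a, 'round', decimals=decimals, out=out)
    return _wrapit(obj, method, *args, **kwds)
    result = getattr(arr, method)(*args, **kwds)
numpy._core._exceptions._UFuncNoLoopError: ufunc 'multiply' did not contain a loop with signature matching types (dtype('<U5'), dtype('float64')) -> None
```

Request:
carry_out(steps=[-0.45,-0.25,0,0,0,-0.11,1,-0.9,-0.5,0,0,0,-0.22,1,-0.9,-0.5,0,0,0,-0.22,1,-0.9,-0.5,0,0,0,-0.22,1])

```text
t: 0.7
ee_pos: [337.4, 495.9, 404.8]
ee_rot: [180.0, -0.0, 175.8]
force: [-0.0, -0.2, -0.1]
gripper_width: 85.2
grasp_force: 0.0
```

Request:
carry_out(steps=[-0.32,-0.34,0,0,0,0,1,-0.64,-0.68,0,0,0,0,1,-0.96,-1,0,0,0,0,1,-0.96,-1,0,0,0,0,1])

```text
t: 1.2
ee_pos: [446.3, 365.3, 404.7]
ee_rot: [-179.9, 0.1, 175.6]
force: [-0.1, 0.7, -0.5]
gripper_width: 85.5
grasp_force: 0.0
```

Request:
carry_out(steps=[-0.32,-0.34,0,0,0,0,1,-0.64,-0.68,0,0,0,0,1,-0.96,-1,0,0,0,0,1,-0.96,-1,0,0,0,0,1])

```text
t: 1.7
ee_pos: [552.2, 237.7, 404.5]
ee_rot: [-179.9, 0.0, 175.6]
force: [0.3, 0.2, 0.3]
gripper_width: 85.4
grasp_force: 0.0
```

Request:
carry_out(steps=[-0.32,-0.34,0,0,0,0,1,-0.64,-0.68,0,0,0,0,1,-0.96,-0.9,0,0,0,0,1,-0.96,-0.9,0,0,0,0,1,-0.96,-0.9,0,0,0,0,1])

```text
t: 2.33
ee_pos: [657.1, 127.0, 404.1]
ee_rot: [179.9, -0.1, 176.1]
force: [0.2, 0.1, 0.1]
gripper_width: 85.0
grasp_force: 0.0
```

Request:
carry_out(steps=[-0.04,-0.165,0,0,0,0,1,-0.04,-0.165,0.2,0,0,0,1,-0.04,-0.165,0.5,0,0,0,1,-0.04,-0.165,0.75,0,0,0,1,-0.04,-0.165,0.92,0,0,0,1,-0.04,-0.165,0.92,0,0,0,1,-0.04,-0.165,0.92,0,0,0,1])

```text
t: 3.2
ee_pos: [661.4, 103.9, 295.7]
ee_rot: [180.0, 0.1, 175.9]
force: [0.7, -0.4, 1.3]
gripper_width: 85.6
grasp_force: 0.0
```

```bash
python3 -c "
from h import *
import numpy as np
a=env.camera('top')[170:280,300:470,::-1];b=env.camera('side')[190:330,270:420,::-1]
a=cv2.resize(a,None,fx=2.35,fy=2.35,interpolation=2);b=cv2.resize(b,(400,373),interpolation=2)
o=np.zeros((373,800,3),np.uint8);o[:a.shape[0],:a.shape[1]]=a;o[:,400:]=b
cv2.imwrite('pics/g.png',o)"
```

```text
(no output)
```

View pics/g.png

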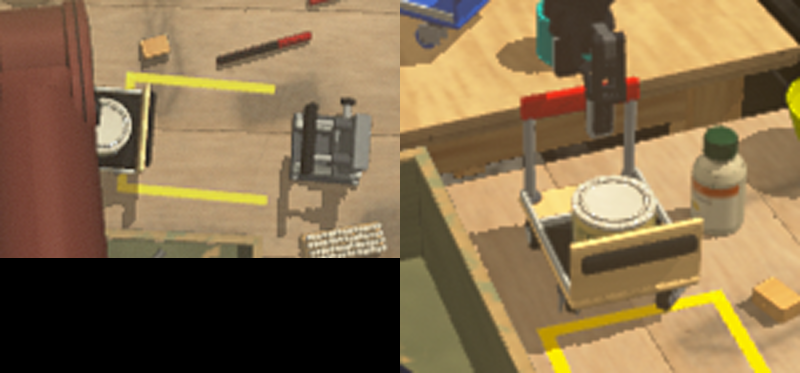

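The fingers straddle the red bar. In the right panel the bar spans x 522-638 and the front finger is at (600,115). The tin is aboard. Closing.

Request:
carry_out(steps=[0,0,0,0,0,0,0.5,0,0,0,0,0,0,0.3,0,0,0,0,0,0,0.2,0,0,0,0,0,0,0.1,0,0,0,0,0,0,0,0,0,0,0,0,0,0,0,0,0,0,0,0,0,0,0,0,0,0,0,0])

```text
t: 4.3
ee_pos: [661.1, 104.0, 294.7]
ee_rot: [180.0, 0.0, 175.9]
force: [0.3, 1.4, 5.3]
gripper_width: 8.8
grasp_force: 59.8
```

Request:
carry_out(steps=[0,-0.02,0,0,0,0,0,0,-0.06,0,0,0,0,0,0,-0.1,0,0,0,0,0,0,-0.15,0,0,0,0,0,0,-0.2,0,0,0,0,0,0,-0.25,0,0,0,0,0,0,-0.3,0,0,0,0,0,0,-0.35,0,0,0,0,0,0,-0.4,0,0,0,0,0,0,-0.45,0,0,0,0,0,0,-0.5,0,0,0,0,0,0,-0.54,0,0,0,0,0,0,-0.56,0,0,0,0,0,0,-0.57,0,0,0,0,0,0,-0.57,0,0,0,0,0])

```text
t: 6.18
ee_pos: [656.2, 35.7, 294.7]
ee_rot: [180.0, 0.0, 175.9]
force: [0.4, 1.4, 5.0]
gripper_width: 8.8
grasp_force: 59.8
```

```bash
python3 -c "
from h import *
print(env.state()['ft_torque'])
crop('top',(310,190,450,270),5.7,'t2')
crop('side',(290,230,450,400),3.4,'s2')"
```

```text
[ 0.25338382  0.00446089 -0.00274316]
```

View pics/t2.png

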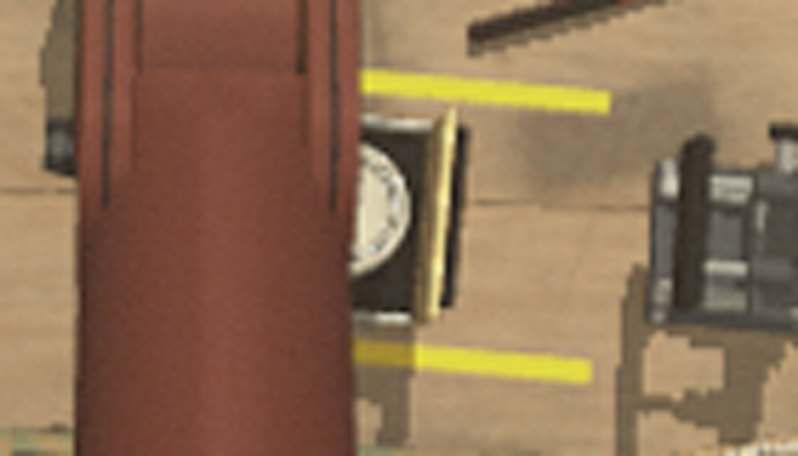

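View pics/s2.png

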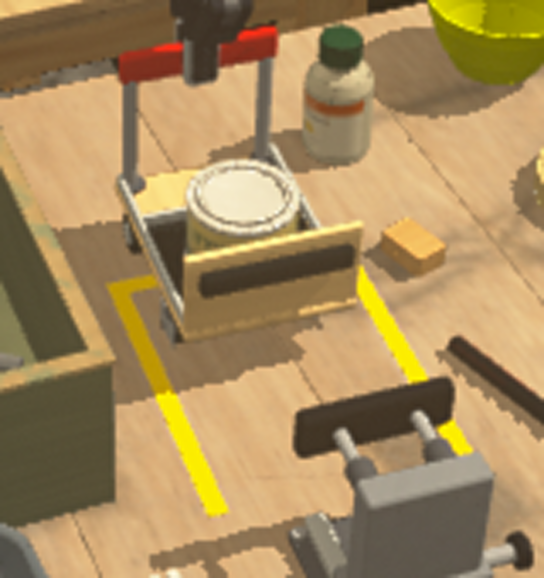

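```bash
python3 - <<'E'
from h import *
f=lambda x,y,z:ray('top',310+x/5.7,190+y/5.7,z)
g=lambda x,y,z:ray('side',290+x/3.4,230+y/3.4,z)
def P(k,*a): print(k,*[np.round(i,1) for i in a])
def seg(k,a,b): P(k,a,b,(a+b)/2,np.degrees(np.arctan2(*(a-b)[::-1]))-90)
seg('nose top edge',f(466,127,93),f(452,305,93))
seg('nose side(bottom)',g(353,268,77),g(205,294,77)); seg('nose side(top)',g(353,245,93),g(205,272,93))
seg('bar side top',g(276,30,147),g(120,55,147))
seg('buf top',f(698,136,100),f(688,308,100))
seg('buf side bot',g(453,408,70),g(300,455,70)); seg('buf side top',g(450,380,100),g(297,412,100))
seg('tape top end',f(610,102,0),f(592,371,0)); seg('tape top start',f(380,82,0),f(380,354,0))
seg('tape side end',g(463,450,0),g(216,512,0)); seg('tape side st',g(367,275,0),g(120,288,0))
st=env.state();print(st['ee_pos'],st['ee_rot'])
E
```

```text
nose top edge [ 691.4 -121.1] [ 599.  -115.3] [ 645.2 -118.2] -93.6
nose side(bottom) [ 693.8 -120. ] [ 604.  -109.4] [ 648.9 -114.7] -96.7
nose side(top) [ 693.8 -117.6] [ 604.2 -108.1] [ 649.  -112.9] -96.0
bar side top [707.9  27.7] [607.4  38. ] [657.6  32.9] -95.8
buf top [ 689.  -238.9] [ 600.2 -234.5] [ 644.6 -236.7] -92.9
buf side bot [ 698.6 -234.4] [ 606.2 -235.6] [ 652.4 -235. ] -89.2
buf side top [ 690.5 -240.2] [ 604.5 -232.2] [ 647.5 -236.2] -95.3
tape top end [ 722.3 -215.1] [ 572.8 -206.8] [ 647.5 -211. ] -93.2
tape top start [729.9 -87.8] [578.8 -90.4] [654.4 -89.1] -89.0
tape side end [ 726.4 -208.9] [ 574.3 -200.6] [ 650.4 -204.7] -93.1
tape side st [741.3 -54.7] [588.7  -9.4] [665. -32.] -106.5
[656.16977705  35.66159664 294.65426053] [1.79992141e+02 2.88314207e-02 1.75915466e+02]
```

```bash
python3 - <<'E'
import numpy as np
L,lat=86,6.5;A=2*lat/L
S=np.linspace(0,L,2000);th=A*(1-np.cos(2*np.pi*S/L))/2
X=np.r_[0,np.cumsum(np.cos(th[:-1])*L/1999)];Y=np.r_[0,np.cumsum(np.sin(th[:-1])*L/1999)]
for s in np.minimum(np.cumsum([1.5,3,4]+[5]*15+[2.5,0]),L):
    t,x,y=[np.interp(s,S,q) for q in(th,X,Y)]
    hx=x-15*np.cos(t)+15;hy=y-15*np.sin(t)
    print([round(float(q),3) for q in(-hy/120,-hx/120,0,0,0,-np.degrees(t)/90,0)],end=',')
E
```

```text
[0.0, -0.013, 0.0, 0.0, 0.0, -0.0, 0.0],[0.0, -0.038, 0.0, 0.0, 0.0, -0.003, 0.0],[0.001, -0.071, 0.0, 0.0, 0.0, -0.009, 0.0],[0.003, -0.113, 0.0, 0.0, 0.0, -0.022, 0.0],[0.004, -0.154, 0.0, 0.0, 0.0, -0.038, 0.0],[0.005, -0.196, 0.0, 0.0, 0.0, -0.055, 0.0],[0.004, -0.238, 0.0, 0.0, 0.0, -0.072, 0.0],[0.001, -0.28, 0.0, 0.0, 0.0, -0.085, 0.0],[-0.003, -0.321, 0.0, 0.0, 0.0, -0.094, 0.0],[-0.009, -0.362, 0.0, 0.0, 0.0, -0.096, 0.0],[-0.016, -0.403, 0.0, 0.0, 0.0, -0.092, 0.0],[-0.023, -0.444, 0.0, 0.0, 0.0, -0.083, 0.0],[-0.031, -0.485, 0.0, 0.0, 0.0, -0.069, 0.0],[-0.038, -0.527, 0.0, 0.0, 0.0, -0.052, 0.0],[-0.045, -0.568, 0.0, 0.0, 0.0, -0.034, 0.0],[-0.049, -0.609, 0.0, 0.0, 0.0, -0.019, 0.0],[-0.052, -0.651, 0.0, 0.0, 0.0, -0.007, 0.0],[-0.054, -0.693, 0.0, 0.0, 0.0, -0.001, 0.0],[-0.054, -0.714, 0.0, 0.0, 0.0, -0.0, 0.0],[-0.054, -0.714, 0.0, 0.0, 0.0, -0.0, 0.0],
```

Request:
carry_out(steps=[0,-0.013,0,0,0,0,0,0,-0.038,0,0,0,-0.003,0,0.001,-0.071,0,0,0,-0.009,0,0.003,-0.113,0,0,0,-0.022,0,0.004,-0.154,0,0,0,-0.038,0,0.005,-0.196,0,0,0,-0.055,0,0.004,-0.238,0,0,0,-0.072,0,0.001,-0.28,0,0,0,-0.085,0,-0.003,-0.321,0,0,0,-0.094,0,-0.009,-0.362,0,0,0,-0.096,0,-0.016,-0.403,0,0,0,-0.092,0,-0.023,-0.444,0,0,0,-0.083,0,-0.031,-0.485,0,0,0,-0.069,0,-0.038,-0.527,0,0,0,-0.052,0,-0.045,-0.568,0,0,0,-0.034,0,-0.049,-0.609,0,0,0,-0.019,0,-0.052,-0.651,0,0,0,-0.007,0,-0.054,-0.693,0,0,0,-0.002,0,-0.054,-0.714,0,0,0,-0.002,0,-0.054,-0.714,0,0,0,-0.002,0])

```text
t: 8.78
ee_pos: [656.6, -50.5, 294.6]
ee_rot: [-180.0, 0.0, 176.1]
force: [-0.3, 0.4, 4.6]
gripper_width: 8.9
grasp_force: 59.8
```

```bash
python3 -c "
from h import *
print(env.state()['ft_torque'])
a=env.camera('top')[190:270,350:450,::-1];b=env.camera('side')[230:400,290:450,::-1]
a=cv2.resize(a,(400,320),interpolation=2);b=cv2.resize(b,(400,425),interpolation=2)
o=np.zeros((425,800,3),np.uint8);o[:320,:400]=a;o[:,400:]=b
cv2.imwrite('pics/m3.png',o)"
```

```text
[ 0.18282815 -0.11313175  0.01910116]
```

View pics/m3.png

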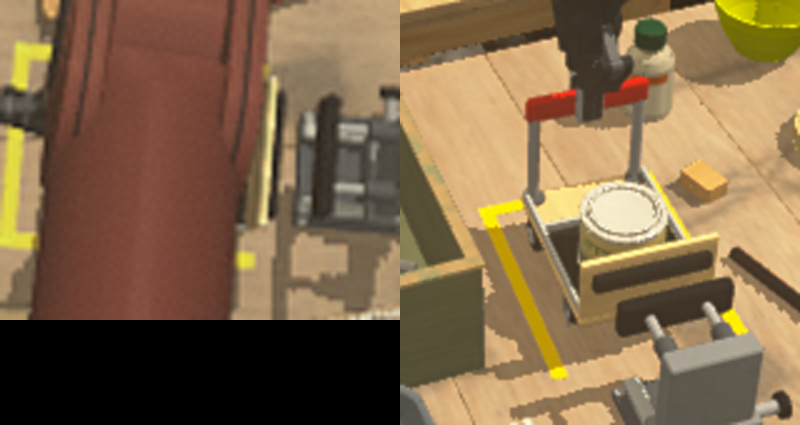

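```bash
python3 - <<'E'
from h import *
f=lambda x,y,z:ray('top',350+x/4,190+y/4,z)
g=lambda x,y,z:ray('side',290+(x-400)/2.5,230+y/2.5,z)
def P(k,*a): print(k,*[np.round(i,1) for i in a])
def seg(k,a,b): P(k,a,b,(a+b)/2,np.degrees(np.arctan2(*(a-b)[::-1]))-90)
seg('nose top',f(285,78,93),f(275,224,93))
seg('nose side(top)',g(711,252,93),g(593,278,93))
seg('buf top front',f(320,97,100),f(314,216,100))
seg('buf side top',g(731,281,100),g(617,305,100))
seg('tape st top',f(22,47,0),f(8,242,0)); 
seg('bar side top',g(648,78,147),g(527,100,147))
E
```

```text
nose top [ 702.1 -207.6] [ 594.1 -201.4] [ 648.1 -204.5] -93.3
nose side(top) [ 694.1 -203.9] [ 600.6 -197.1] [ 647.4 -200.5] -94.2
buf top front [ 687.6 -231.7] [ 600.2 -228.1] [ 643.9 -229.9] -92.4
buf side top [ 689.8 -241.6] [ 602.7 -233.7] [ 646.2 -237.7] -95.2
tape st top [736.5 -20.7] [581.7 -13.1] [659.1 -16.9] -92.8
bar side top [709.6 -56.4] [607.8 -47.9] [658.7 -52.2] -94.8
```

Request:
carry_out(steps=[0,-0.015,0,0,0,0,0,0,-0.035,0,0,0,0,0,0,-0.055,0,0,0,0,0,0,-0.075,0,0,0,0,0,0,-0.095,0,0,0,0,0,0,-0.115,0,0,0,0,0,0,-0.135,0,0,0,0,0,0,-0.155,0,0,0,0,0,0,-0.175,0,0,0,0,0])

```text
t: 10.0
ee_pos: [655.2, -70.8, 294.7]
ee_rot: [180.0, 0.0, 176.1]
force: [0.1, 3.0, 6.2]
gripper_width: 8.9
grasp_force: 59.9
```

Request:
carry_out(steps=[0,-0.01,0,0,0,0,0,0,-0.02,0,0,0,0,0,0,-0.03,0,0,0,0,0,0,-0.04,0,0,0,0,0])

```text
t: 10.5
ee_pos: [654.9, -75.6, 294.7]
ee_rot: [180.0, 0.0, 176.1]
force: [0.3, 2.8, 5.9]
gripper_width: 8.7
grasp_force: 59.8
```

Request:
carry_out(steps=[0,-0.01,0,0,0,0,0,0,-0.02,0,0,0,0,0,0,-0.03,0,0,0,0,0])

```text
t: 10.88
ee_pos: [654.7, -78.7, 294.7]
ee_rot: [179.9, 0.0, 176.1]
force: [0.1, 3.2, 6.6]
gripper_width: 8.9
grasp_force: 59.9
```

Request:
carry_out(steps=[0,-0.01,0,0,0,0,0,0,-0.02,0,0,0,0,0])

```text
t: 11.12
ee_pos: [654.6, -80.3, 294.7]
ee_rot: [179.9, 0.0, 176.2]
force: [-1.2, 7.8, 7.2]
gripper_width: 8.7
grasp_force: 60.0
```

Request:
carry_out(steps=[0,-0.01,0,0,0,0,0,0,-0.02,0,0,0,0,0])

```text
t: 11.38
ee_pos: [654.4, -82.0, 294.7]
ee_rot: [179.8, 0.0, 176.2]
force: [-0.6, 9.8, 8.3]
gripper_width: 9.0
grasp_force: 60.2
```

Request:
carry_out(steps=[0,-0.01,0,0,0,0,0,0,-0.02,0,0,0,0,0])

```text
t: 11.62
ee_pos: [654.3, -83.6, 294.7]
ee_rot: [179.8, -0.0, 176.3]
force: [-1.4, 10.8, 8.5]
gripper_width: 9.3
grasp_force: 60.3
```

Request:
carry_out(steps=[0,-0.008,0,0,0,0,0,0,-0.012,0,0,0,0,0,0,-0.012,0,0,0,0,0,0,-0.012,0,0,0,0,0,0,-0.012,0,0,0,0,0,0,-0.012,0,0,0,0,0,0,-0.012,0,0,0,0,0,0,-0.012,0,0,0,0,0,0,-0.012,0,0,0,0,0,0,-0.012,0,0,0,0,0])

```text
t: 12.88
ee_pos: [654.2, -84.7, 294.7]
ee_rot: [179.8, -0.0, 176.3]
force: [-1.6, 10.9, 9.0]
gripper_width: 9.0
grasp_force: 60.4
```

Request:
carry_out(steps=[0,0,0,0,0,0,0.1,0,0,0,0,0,0,0.2,0,0,0,0,0,0,0.4,0,0,0,0,0,0,0.7,0,0,0,0,0,0,1,0,0,0,0,0,0,1,0,0,0,0,0,0,1,0,0,0,0,0,0,1])

```text
t: 13.88
ee_pos: [653.8, -88.2, 294.3]
ee_rot: [-180.0, -0.0, 176.1]
force: [0.6, 0.0, -0.1]
gripper_width: 85.2
grasp_force: 0.0
```

Request:
carry_out(steps=[0,0,-0.05,0,0,0,1,0,0,-0.15,0,0,0,1,0,0,-0.4,0,0,0,1,0,0,-0.7,0,0,0,1,0,0,-1,0,0,0,1,0,0,-1,0,0,0,1])

```text
t: 14.62
ee_pos: [654.3, -88.6, 418.8]
ee_rot: [180.0, 0.4, 176.1]
force: [0.9, 0.1, -0.1]
gripper_width: 85.7
grasp_force: 0.0
```

Request:
carry_out(steps=[0,0.4,0,0,0,0,1,0,0.8,0,0,0,0,1,0,1,0,0,0,0,1,0,1,0,0,0,0,1,0,1,0,0,0,0,1])

```text
t: 15.25
ee_pos: [661.9, 30.2, 414.2]
ee_rot: [-179.9, -0.0, 176.0]
force: [0.5, -0.7, -0.6]
gripper_width: 85.3
grasp_force: 0.0
```

```bash
python3 -c "
from h import *
a=env.camera('top')[190:270,350:450,::-1];b=env.camera('side')[230:400,290:450,::-1]
a=cv2.resize(a,(400,320),interpolation=2);b=cv2.resize(b,(400,425),interpolation=2)
o=np.zeros((425,800,3),np.uint8);o[:320,:400]=a;o[:,400:]=b
cv2.imwrite('pics/m4.png',o)"
```

```text
(no output)
```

View pics/m4.png

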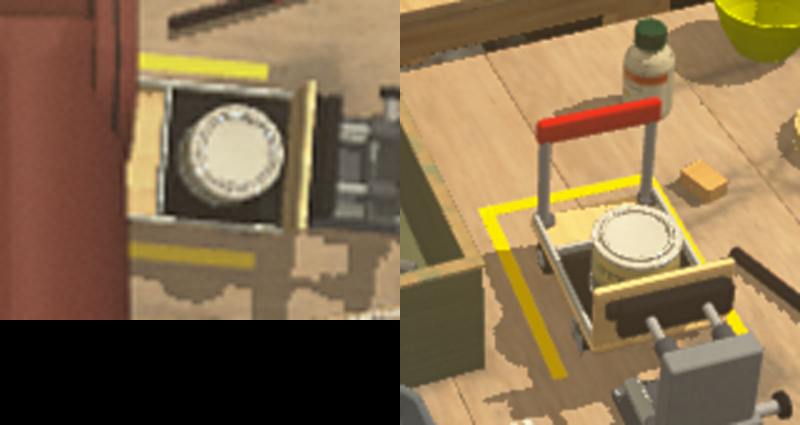

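The nose is flush on the buffer plate (about (320,150) in the top crop). The caddy sits square between the tapes, no castor sticks out, and the tin is upright. Handing in.

```bash
python3 -c "
from rig import env
print(env.finish_job())"
```

```text
the job is handed in; nothing more can be done
None
```

The caddy is parked square in the taped bay with the tin upright. The nose was pressed on the buffer at an estimated 8 N for about a second, then the bar was released with the nose still touching. I handed the job in; no verdict came back, and I judged the castors from the camera pictures only.

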